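# Clear the broken tile off the parcel scale and zero it

### The job

Chips of broken floor tile are lying on the pan of the parcel scale: take the wooden scraper block out of its holder, lay it down on its sole and let go, then take it again by the middle of its grip bar and with it wipe every chip off the pan into the scrap tray at the pan's side. The chips are sharp, so keep the fingers off them, and spill none on the desk. Then put the scraper down on the desk, sole down and clear of the scale and the tray, and press the scale's big round zero key all the way in and let it come up again; leave the stapler, the label roll and the date stamp where they are.

Things in the scene. Friction and masses are not known exactly. Their poses are not given: they have to be found in the camera images.
- scraper_grip (a point): Middle of the scraper's grip bar, 45 mm above the sole. The scraper: wooden block with rubber sole, 170 mm long (x), 46 wide (y), 18 thick, and centred on its back a wooden grip bar 150 long (x), 24 thick (y), 48 high; 66 mm high in all, 0.24 kg. z points from the sole out through the bar. Lying on its sole on the desk this point is 45 mm high.
- scraper: The same scraper by its origin, the centre of the sole; same axes. At the start it stands on a short end in the holder, leaning back 25 degrees from upright: x points up along the pocket, the sole lies against the holder's back plate, the bar faces the holder's front and up. The upper 105 mm of the block (95 mm of the bar) stand clear of the pocket walls.
- holder: Sloped sheet-steel holder fixed to the desk; origin on the desk, centre of its 150 x 90 mm base; front = -x. Its open-topped pocket, 62 mm wide outside (y), leans back towards +x, 25 degrees from upright. Front and side walls rise 55 mm along the slope, the back plate 110 mm; the pocket's foot is 20 mm above the desk. The scraper draws out up the slope.
- scale: Parcel scale fixed to the desk, white housing, stainless pan; origin at desk level. The flat rimless pan is 210 mm (x) by 280 mm (y), centred 50 mm along +x from the origin, top 85 mm above the desk; it overhangs the housing by 20 mm at both y sides. The console with display and keys, 40 to 70 mm high, slopes down towards -x, at x -160 to -56 mm.
- pan_center (a point): Centre of the pan's top face, 85 mm above the desk; axes as the scale's.
- scrap_tray: Open grey plastic tray fixed to the desk with its near wall under the pan's -y edge: 250 mm (x) by 130 mm (y) by 55 mm high, walls and floor 4 mm; origin at the desk under its centre; axes nearly as the scale's (it is turned a little with it).
- zero_key_top (a point): Centre of the top of the zero key: the one big round key, 26 mm across, on the console at its -y end, standing 8 mm out of the face, which slopes 12 degrees; the key's z axis points out of the face. Pressed in, it moves along -z.
- zero_key (a joint): Travel of the zero key: 0 = up, 0.004 m = fully in; a spring returns it; 1.5 N starts it, 4 N holds it fully in.
- chip0_mid (a point): Chip of broken floor tile, terracotta, about 31 x 27 mm and 8 mm thick, 14 g, loose on the pan; this point is 4 mm above its underside, at its middle.
- chip1_mid (a point): Chip of broken floor tile, terracotta, about 32 x 22 mm and 8 mm thick, 13 g, loose on the pan; this point is 4 mm above its underside, at its middle.
- chip2_mid (a point): Chip of broken floor tile, terracotta, about 27 x 24 mm and 8 mm thick, 13 g, loose on the pan; this point is 4 mm above its underside, at its middle.
- chip3_mid (a point): Chip of broken floor tile, terracotta, about 29 x 22 mm and 8 mm thick, 11 g, loose on the pan; this point is 4 mm above its underside, at its middle.
- chip4_mid (a point): Chip of broken floor tile, terracotta, about 28 x 24 mm and 8 mm thick, 13 g, loose on the pan; this point is 4 mm above its underside, at its middle.
- stapler_mid (a point): Bystander: black desk stapler, 150 x 38 x 60 mm, loose on the desk; point 28 mm above the desk at its middle.
- label_roll_mid (a point): Bystander: roll of white labels lying flat, 100 mm across, 58 mm high, loose; point at its centre.
- date_stamp_mid (a point): Bystander: black and grey self-inking date stamp standing on the desk, 58 x 36 mm, 84 mm high; point half-way up.

How it is judged:
By the outcome, as a careful person would: the job done as asked, in the order asked, and still so for the second after the job is handed in, with the robot touching nothing.
It also fails if it takes over 72 s, if anything falls off the work surface, if the arm or the gripper's body presses on something with over 40 N, if the wrist force passes 120 N, or if a joint passes its speed limit or range.

### The arm

A 7-joint arm with a two-finger parallel gripper is mounted at the origin on the work surface. World frame = base frame: x ahead of the robot, y to its left, z up, the work surface at z = 0. Lengths are in mm, angles in rad, forces in N, time in s.
With the tool pointing down it reaches from about 425 to 875 mm from the base axis. Payload 8.4 kg.
Tool frame: the origin (TCP) lies between the finger pads; the fingertips stand robot.nose_length ahead of it and the grasp point (between the pads) lies 5 mm behind it (robot.nose_length is the distance from the TCP to the fingertips, in mm); z points along the fingers, x is the direction in which the jaws open and shut, and the axes are right-handed (so a half turn about z gives the same grasp; the last joint's range is limited). The gripper opens to 85 mm and grips with 20 to 120 N. Pads are 22 mm wide; open, the fingers measure 114 mm over their backs; the gripper's body (76 mm by 85 mm) begins 54 mm behind the grasp point. The pads swing forward as they close: fully open they stand 13 mm farther back than shut.
Start: joints at [1.245, 0.333, 0.04, 1.465, -0.013, 1.343, -0.059], TCP at [146.139, -633.331, 245.308] pointing down, gripper open.
Joint ranges: [-2.58, 2.58], [-0.38, 2.09], [-1.3, 1.39], [0.25, 2.4], [-1.5, 4.64], [0.08, 2.09], [-2.65, 2.65]. Speed limits (rad/s): [2.22, 2.22, 2.79, 2.79, 3.14, 3.14, 3.14].

### API

Orientations are given as a rotation vector (axis times angle).
In Python, from bench import robot, grab_frame, boxes_of, regions_of, landmark_of gives the robot as it stands.
- The arm moves only by the shell command python3 -m creep 'ROWS' [OPENING] [FORCE]. ROWS is JSON, a list of rows, each an object of numbers: "dx", "dy", "dz": the shift along the tool's x, y, z in units of 40 mm (1.0 is 40 mm); "roll": the turn about the tool's z in degrees. In form: [{"dx": .., "dy": .., "dz": .., "roll": ..}, ...]. A call has 1 to 20 rows; each row is the pose to reach, as a shift and turn from the pose commanded when the call began, along the tool's axes at that moment; what a row does not reach only later rows make up. A row lasts 1/12 s, in which the tool goes at most 41.7 mm and 7.16 degrees, less where a joint would pass 70% of its speed; a pose out of reach is approached as far as the arm can. A call with a gripper value outside its range is refused whole. OPENING is the finger opening in mm, from 0 to 85.4, set as the call begins (- or left out, the last holds). The fingers move at their own pace and stop on an object; FORCE is the grip in N (left out, the last holds). Time passes only in rows, so rows that repeat a pose let the fingers close. It gives the time, the measured TCP pose, the force and the opening at its end, in the units of the state.
- robot.state(): the state, without advancing time (a new reading comes with each control period).
- grab_frame(name): name is "side" or "top"; returns a dict with "img" (480x640x3 uint8, red, green, blue), "K" (3x3 intrinsics, pixels), "k1" (the pictures are not rectified: a ray, as slopes to the right and down, at radius r is drawn at 1 + k1 r^2 times it, then the intrinsics apply), "origin" and "attitude" of the camera in the world. Camera axes: x right, y down, z forward; pixel columns grow to the right and rows downward; lengths in mm; the calibration is good to about 2 mm. A picture is of the moment at which its call begins. There is no depth.
- robot.close_job(): hands the job in, once; it reports no verdict.
Trained networks look in the newest picture that a camera, given by its name, has taken for a name from the list of things; names that differ only in an ending like _2 or _b are one class to them, and where a whole thing is asked for, a point or a joint stands for the part that bears it (a point fixed in the world has none). Each returns a list of dicts, best first, with "conf" (0 to 1); they miss things now and then, are a little off and sometimes report something else, mostly with a low value. They report only what shows in the picture. A call takes as long as a camera call.
- boxes_of(camera, target): "point" ([x, y, z] in mm, in world coordinates, good to about 4 mm: the middle of the surface that is visible of it).
- regions_of(camera, target): "region" (480x640 bool, what is visible of it).
- landmark_of(camera, target): "point" ([x, y, z] in mm, in world coordinates, good to about 4 mm: a listed point, or the origin of a listed thing).
The state is a dict: "t": time; "q": joint angles; "joint_vel": joint speeds; "joint_torque": joint torques, N m; "ee_pos": TCP position; "orientation": TCP orientation; "force": force on the tool from outside, world axes, zero at the start; "torque": the same for the moment, N m; "finger_gap": opening from 0.0 (shut) to 1.0 (fully open).
Only numpy, scipy, OpenCV 4.12 (cv2) and the standard library are available. Lean on these libraries where they do the work, as an engineer would, in place of code of your own. Each camera call takes 0.05 s, during which the arm holds its last target.

## Working session

There is one attempt and no reset: what is moved stays moved. The work goes in short steps, Python scripts to look and compute and a shell command to move; the robot and the scene stay as the last step left them, time stands still between calls to the robot, and variables do not carry over. Pictures are saved under pics/ and viewed, and the job is handed in when it is done.

```bash
ls; mkdir -p pics; cat > h.py <<'E'
import numpy as np, cv2
from scipy.spatial.transform import Rotation as R
from bench import robot, grab_frame, boxes_of, regions_of, landmark_of
def snap(cam,name):
    f=grab_frame(cam); cv2.imwrite(f'pics/{name}.png',f['img'][:,:,::-1]); return f
def st():
    s=robot.state(); return s
def RT(s=None):
    s=s or robot.state(); return R.from_rotvec(s['orientation']).as_matrix(), np.array(s['ee_pos'])
E
python3 - <<'E'
from h import *
s=st();print(s, robot.nose_length); print(RT(s)[0].round(3))
for c in ('side','top'):
    f=snap(c,c+'0'); print(c,f['origin'],f['K'],f['k1'],f['attitude'])
    for n in ['scraper_grip','scraper','holder','scale','pan_center','scrap_tray','zero_key_top','chip0_mid','chip1_mid','chip2_mid','chip3_mid','chip4_mid','stapler_mid','label_roll_mid','date_stamp_mid']:
        print(n,[(np.round(d['point'],0),round(d['conf'],2)) for d in landmark_of(c,n)][:6])
print(robot.state()['t'])
E
```

```text
pics
{'t': 0.0, 'q': array([ 1.24482892,  0.3339287 ,  0.03990224,  1.46624407, -0.01341668,
        1.34330444, -0.05854409]), 'joint_vel': array([-0.00104766,  0.00111279,  0.00062918,  0.001143  , -0.00063077,
       -0.00097964, -0.00029332]), 'joint_torque': array([-3.69839199e-04, -6.58548975e+01,  1.36490978e+00, -4.05556619e+01,
        1.66646589e-02,  1.23015919e-02, -6.85488385e-05]), 'ee_pos': array([ 146.00655952, -632.95564868,  244.423445  ]), 'orientation': array([-2.45770005e+00,  1.95537833e+00,  2.08580019e-03]), 'force': array([ 0.87739145,  0.06361998, -0.47878188]), 'torque': array([-0.01596527,  0.00878198, -0.00250987]), 'finger_gap': 1.0002256876346534} 14.0
[[ 0.225 -0.974 -0.   ]
 [-0.974 -0.225  0.002]
 [-0.002  0.    -1.   ]]
side [ 261.16145234 -849.44436856  646.23490266] [[532.41387774   0.         325.71367083]
 [  0.         532.41387774 236.04805781]
 [  0.           0.           1.        ]] -0.05282057445493476 [-2.10770397  0.32341145 -0.19023425]
scraper_grip [(array([471., 351., 114.]), 0.79), (array([ 468., -111.,   64.]), 0.39)]
scraper [(arr
[... 1187 characters left out ...]
  88.]), 0.48)]
scale [(array([583., -29.,  -0.]), 0.58)]
pan_center [(array([634., -30.,  86.]), 0.7), (array([660.,  10.,  95.]), 0.51)]
scrap_tray [(array([ 634., -222.,    1.]), 0.96)]
zero_key_top [(array([ 471., -108.,   69.]), 0.45)]
chip0_mid [(array([ 593., -113.,   92.]), 0.64)]
chip1_mid [(array([598., -59.,  87.]), 0.6)]
chip2_mid [(array([601.,  -3.,  91.]), 0.6)]
chip3_mid [(array([660.,  11.,  95.]), 0.64), (array([507., 368., 104.]), 0.38)]
chip4_mid [(array([ 675., -128.,   89.]), 0.53)]
stapler_mid [(array([ 355., -309.,   28.]), 0.9)]
label_roll_mid [(array([761., 219.,  29.]), 0.82), (array([601.,  -1.,  90.]), 0.38)]
date_stamp_mid [(array([693., 368.,  41.]), 0.84)]
1.6
```

View pics/top0.png

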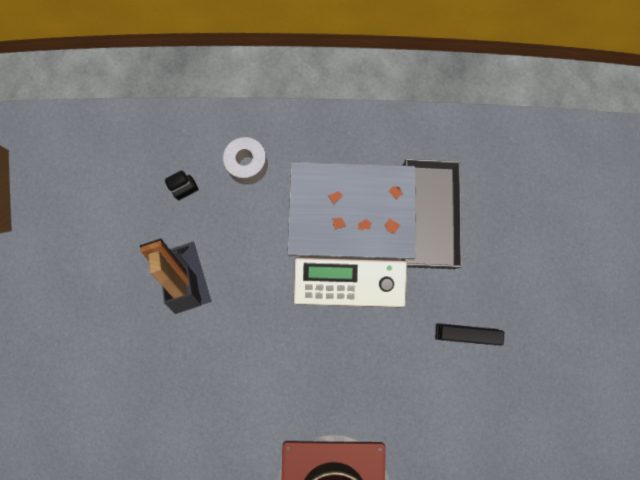

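View pics/side0.png

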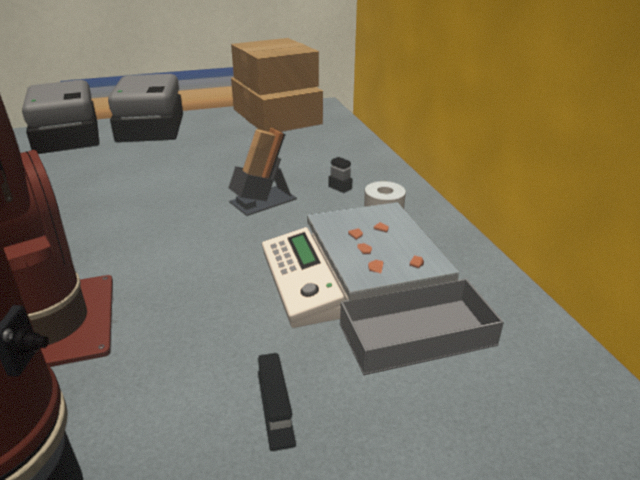

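The top view shows the holder with scraper around px (170,275), the pan at x 290–415, y 163–258 with five chips, the tray at its right (405–460), the zero key at (386,284) and the stapler at (470,335). The side view agrees. Next I'll refine the scraper and scale poses with a model fit.

```bash
cat >> h.py <<'E'
def proj(f,P):
    P=np.atleast_2d(P); A=R.from_rotvec(f['attitude']).as_matrix()
    c=(P-f['origin'])@A; n=c[:,:2]/c[:,2:]; r2=(n**2).sum(1,keepdims=True)
    n=n*(1+f['k1']*r2); return n@f['K'][:2,:2].T+f['K'][:2,2]
def box(x0,x1,y0,y1,z0,z1): return np.array([[x,y,z] for x in(x0,x1) for y in(y0,y1) for z in(z0,z1)],float)
def hullmask(f,boxes):
    m=np.zeros((480,640),np.uint8)
    for b in boxes: cv2.fillConvexPoly(m,cv2.convexHull(np.round(proj(f,b)*16).astype(np.int32)),1,shift=4)
    return m>0
def scr_boxes(smin=-85): return [box(smin,85,-23,23,0,18),box(max(smin,-75),75,-12,12,18,66)]
E
python3 - <<'E'
from h import *
from scipy.optimize import minimize
F={c:grab_frame(c) for c in('side','top')}
M={c:regions_of(c,'scraper') for c in F}
print({c:[(m['conf'],m['region'].sum()) for m in M[c]] for c in M})
M={c:M[c][0]['region'] for c in M}
def Rs(yaw,lean): return R.from_euler('z',yaw).as_matrix()@R.from_euler('y',-np.pi/2+lean).as_matrix()
def boxes(p,smin):
    Q=Rs(p[3],np.radians(25)); return [b@Q.T+p[:3] for b in scr_boxes(smin)]
def cost(p):
    e=0
    for c in F:
        up=hullmask(F[c],boxes(p,-20)); full=hullmask(F[c],boxes(p,-85))
        e+=(up&~M[c]).sum()+(M[c]&~full).sum()
    return e
p0=np.array([507,366,98,np.radians(21)])
best=None
for dy in (-.1,0,.1):
    q=p0+[0,0,0,dy]; s=np.vstack([q]+[q+d for d in np.diag([8,8,6,.12])])
    r=minimize(cost,q,method='Nelder-Mead',options=dict(initial_simplex=s,xatol=.05,fatol=.5))
    print(r.fun,r.x[:3].round(1),np.degrees(r.x[3]).round(1))
    if best is None or r.fun<best.fun: best=r
for c in F:
    im=F[c]['img'][:,:,::-1].copy()
    for b in boxes(best.x,-85): cv2.polylines(im,[cv2.convexHull(proj(F[c],b).round().astype(np.int32))],True,(0,255,0),1)
    x,y={'side':(200,100),'top':(110,210)}[c]
    cv2.imwrite(f'pics/fit_{c}.png',cv2.resize(im[y:y+120,x:x+120],(480,480),interpolation=0))
# scale fit using pan
P={c:regions_of(c,'pan_center') for c in F}
for c in P: print(c,[(m['conf'],m['region'].sum()) for m in P[c]])
T=regions_of('top','scrap_tray');print([(m['conf'],m['region'].sum()) for m in T])
np.savez('m.npz',top=F['top']['img'],T=T[0]['region'] if T else 0)
print(st()['t'])
E
```

```text
{'side': [(0.74, np.int64(1407))], 'top': [(0.6, np.int64(1525))]}
158.0 [503.7 365.8  94.4] 22.9
164.0 [503.4 364.7  94.6] 21.5
158.0 [503.6 366.   94. ] 23.0
side [(0.79, np.int64(14296))]
top [(0.79, np.int64(16551))]
[(0.85, np.int64(5022))]
1.95
```

```bash
python3 - <<'E'
import cv2,numpy as np
a=cv2.imread('pics/fit_side.png');b=cv2.imread('pics/fit_top.png');cv2.imwrite('pics/fit.png',cv2.resize(np.hstack([a,b]),(800,400)))
E
python3 - <<'E'
from h import *
from scipy.optimize import minimize
F={'top':grab_frame('top')}
# pan corners by colour: undistorted fit of pan rectangle to gradient
g=cv2.GaussianBlur(cv2.cvtColor(F['top']['img'],cv2.COLOR_RGB2GRAY),(0,0),1.0).astype(float)
gx=cv2.Sobel(g,cv2.CV_64F,1,0);gy=cv2.Sobel(g,cv2.CV_64F,0,1);G=np.hypot(gx,gy)
def edge(p):
    c,s=np.cos(p[2]),np.sin(p[2]);pts=[]
    for t in np.linspace(-1,1,60):
        pts+=[[105*t,140,85],[105*t,-140,85],[105,140*t,85],[-105,140*t,85]]
    pts=np.array(pts);w=pts.copy();w[:,0]=p[0]+c*pts[:,0]-s*pts[:,1];w[:,1]=p[1]+s*pts[:,0]+c*pts[:,1]
    u=proj(F['top'],w).astype(np.float32)
    return -np.minimum(cv2.remap(G,u[:,0],u[:,1],1),150).mean()
b=min((edge([x,y,t]),x,y,t) for x in range(622,646,2) for y in range(-40,-16,2) for t in np.radians(np.arange(-6,6.1,.5)))
r=minimize(edge,b[1:],method='Nelder-Mead',options=dict(initial_simplex=[b[1:],(b[1]+2,b[2],b[3]),(b[1],b[2]+2,b[3]),(b[1],b[2],b[3]+.01)]))
print(b,r.x,np.degrees(r.x[2]))
E
```

```text
(np.float64(-66.68815554105961), 632, -32, np.float64(-0.008726646259971648)) [ 6.32041406e+02 -3.18681895e+01 -7.37996149e-03] -0.42284064632563584
```

View pics/fit.png

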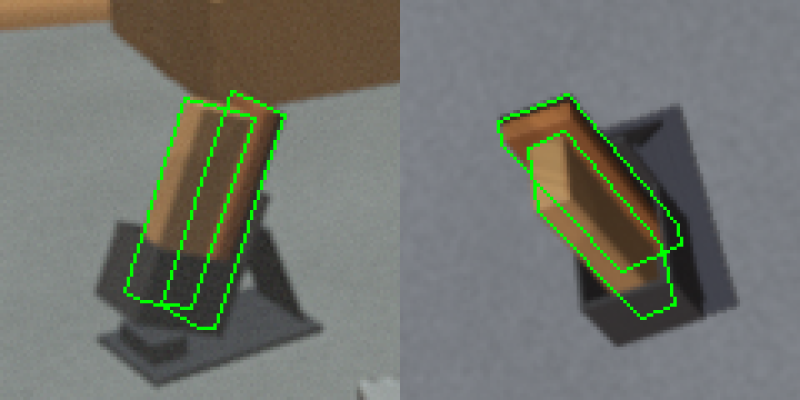

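The fit matches to about 1 px: scraper origin ≈ (505,366,96) with yaw ≈ 22°, and pan centre (632,-31) with yaw ≈ -0.4°.

```bash
cat >> h.py <<'E'
def to(x,y,z,theta=None):
    "rows needed from measured pose; theta = world angle (deg) of tool x"
    Q,p=RT(); d=(np.array([x,y,z])-p)@Q/40
    th=np.degrees(np.arctan2(Q[1,0],Q[0,0])); 
    r=0 if theta is None else -((theta-th+180)%360-180)
    s=robot.state(); print('pos',p.round(1),'th',th.round(1),'t',round(s['t'],2),'F',s['force'].round(1),'gap',round(s['finger_gap']*85.4,1)); print('need',d.round(3),'roll',round(r,2),'dist',round(np.linalg.norm(d)*40))
E
python3 -c "
from h import *
to(560,-200,300,-68)"
python3 -m creep '[{"dx":-8.2,"dy":-12.5,"dz":-1.4,"roll":-4.5},{"dx":-8.2,"dy":-12.5,"dz":-1.4,"roll":-9},{"dx":-8.2,"dy":-12.5,"dz":-1.4,"roll":-9},{"dx":-8.2,"dy":-12.5,"dz":-1.4,"roll":-9},{"dx":-8.2,"dy":-12.5,"dz":-1.4,"roll":-9},{"dx":-8.2,"dy":-12.5,"dz":-1.4,"roll":-9},{"dx":-8.2,"dy":-12.5,"dz":-1.4,"roll":-9},{"dx":-8.2,"dy":-12.5,"dz":-1.4,"roll":-9},{"dx":-8.2,"dy":-12.5,"dz":-1.4,"roll":-9},{"dx":-8.2,"dy":-12.5,"dz":-1.4,"roll":-9},{"dx":-8.2,"dy":-12.5,"dz":-1.4,"roll":-9},{"dx":-8.2,"dy":-12.5,"dz":-1.4,"roll":-9},{"dx":-8.2,"dy":-12.5,"dz":-1.4,"roll":-9},{"dx":-8.2,"dy":-12.5,"dz":-1.4,"roll":-9},{"dx":-8.2,"dy":-12.5,"dz":-1.4,"roll":-9},{"dx":-8.2,"dy":-12.5,"dz":-1.4,"roll":-9}]' 60
python3 -c "
from h import *
to(489,360,245,-68)"
```

```text
pos [ 146.1 -633.3  245.3] th -77.0 t 2.0 F [-0.2  0.4  0.1] gap 85.6
need [ -8.229 -12.518  -1.367] roll -9.01 dist 602
t: 3.33
ee_pos: [562.7, -195.8, 301.6]
orientation: [-2.609, 1.745, -0.0]
force: [-0.4, 0.4, -0.4]
finger_gap: 0.703
pos [ 562.7 -195.8  301.6] th -67.6 t 3.33 F [-0.4  0.4 -0.4] gap 60.0
need [-13.544  -3.596   1.443] roll 0.43 dist 563
```

```bash
python3 -m creep '[{"dx":-13.55,"dy":-3.6,"dz":1.0,"roll":-0.4},{"dx":-13.55,"dy":-3.6,"dz":1.0,"roll":-0.4},{"dx":-13.55,"dy":-3.6,"dz":1.0,"roll":-0.4},{"dx":-13.55,"dy":-3.6,"dz":1.0,"roll":-0.4},{"dx":-13.55,"dy":-3.6,"dz":1.0,"roll":-0.4},{"dx":-13.55,"dy":-3.6,"dz":1.0,"roll":-0.4},{"dx":-13.55,"dy":-3.6,"dz":1.0,"roll":-0.4},{"dx":-13.55,"dy":-3.6,"dz":1.0,"roll":-0.4},{"dx":-13.55,"dy":-3.6,"dz":1.0,"roll":-0.4},{"dx":-13.55,"dy":-3.6,"dz":1.0,"roll":-0.4},{"dx":-13.55,"dy":-3.6,"dz":1.0,"roll":-0.4},{"dx":-13.55,"dy":-3.6,"dz":1.0,"roll":-0.4},{"dx":-13.55,"dy":-3.6,"dz":1.0,"roll":-0.4},{"dx":-13.55,"dy":-3.6,"dz":1.4,"roll":-0.4},{"dx":-13.55,"dy":-3.6,"dz":1.4,"roll":-0.4},{"dx":-13.55,"dy":-3.6,"dz":1.4,"roll":-0.4}]' 60
python3 - <<'E'
from h import *
to(489,360,154,-68)
a=snap('side','s1')['img'];b=snap('top','t1')['img']
v=np.hstack([cv2.resize(a[60:260,170:370],(400,400)),cv2.resize(b[180:330,90:240],(400,400))])
cv2.imwrite('pics/v1.png',v[:,:,::-1])
E
```

```text
t: 4.67
ee_pos: [489.4, 355.5, 244.2]
orientation: [2.611, -1.744, -0.002]
force: [-0.5, -0.2, -0.0]
finger_gap: 0.702
pos [489.4 355.5 244.2] th -67.5 t 4.67 F [-0.5 -0.2 -0. ] gap 60.0
need [-0.107 -0.039  2.255] roll 0.52 dist 90
```

View pics/v1.png

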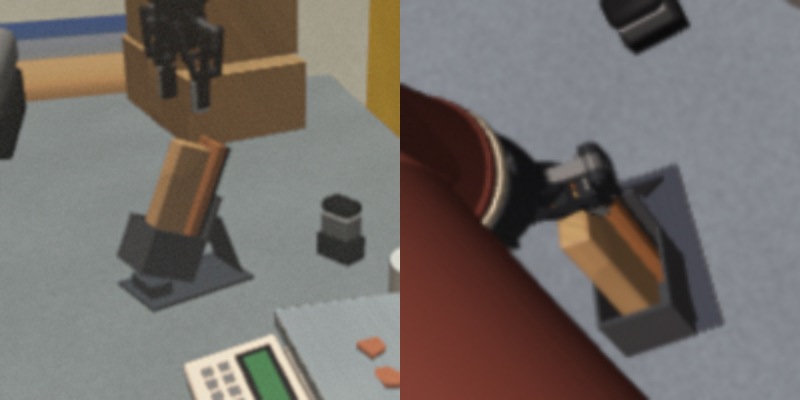

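```bash
python3 -c "
from h import *
to(489,360,154,-68)"
python3 -m creep '[{"dz":0.7,"roll":0.4},{"dz":1.4,"roll":0.4},{"dz":1.9,"roll":0.4},{"dz":2.25,"roll":0.4},{"dz":2.25,"roll":0.4},{"dz":2.25,"roll":0.4}]' 60
python3 - <<'E'
from h import *
to(489,360,154,-68)
a=snap('side','s2')['img'];b=snap('top','t2')['img']
v=np.hstack([cv2.resize(a[60:260,170:370],(400,400)),cv2.resize(b[180:330,90:240],(400,400))])
cv2.imwrite('pics/v2.png',v[:,:,::-1])
E
```

```text
pos [491.  353.7 245.5] th -67.7 t 4.77 F [0.7 0.1 0.5] gap 59.9
need [-0.168 -0.012  2.286] roll 0.29 dist 92
pos [491.  353.7 245.5] th -67.7 t 4.77 F [0.7 0.1 0.5] gap 59.9
need [-0.168 -0.012  2.286] roll 0.29 dist 92validation failed for argument at $[0]...
```

View pics/v2.png

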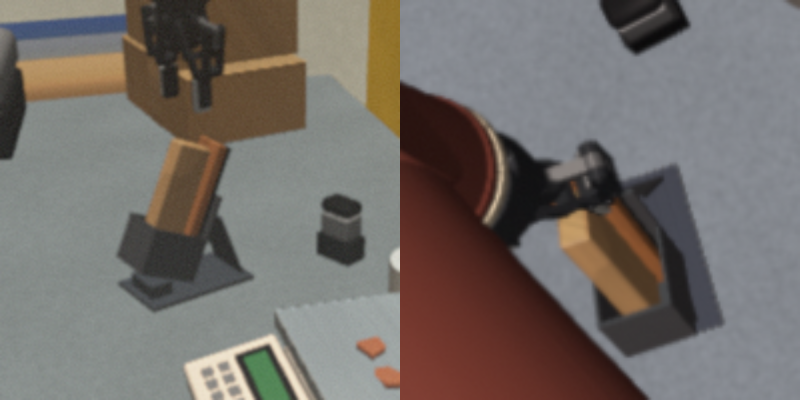

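```bash

python3 -m creep '[{"dx":-0.17,"dy":0,"dz":0.7,"roll":0.3},{"dx":-0.17,"dy":0,"dz":1.4,"roll":0.3},{"dx":-0.17,"dy":0,"dz":1.9,"roll":0.3},{"dx":-0.17,"dy":0,"dz":2.25,"roll":0.3},{"dx":-0.17,"dy":0,"dz":2.25,"roll":0.3},{"dx":-0.17,"dy":0,"dz":2.25,"roll":0.3}]' 60
python3 - <<'E'
from h import *
a=snap('side','s3')['img'];b=snap('top','t3')['img']
to(489,360,154,-68)
v=np.hstack([cv2.resize(a[60:260,170:370],(400,400)),cv2.resize(b[180:330,90:240],(400,400))])
cv2.imwrite('pics/v3.png',v[:,:,::-1])
E
```

```text
t: 5.37
ee_pos: [488.1, 360.8, 155.8]
orientation: [2.605, -1.756, 0.0]
force: [0.6, 0.5, 0.4]
finger_gap: 0.709
pos [488.4 361.8 157.1] th -67.9 t 5.47 F [ 0.6  0.7 -0.1] gap 60.0
need [0.046 0.004 0.077] roll 0.05 dist 4
```

View pics/v3.png

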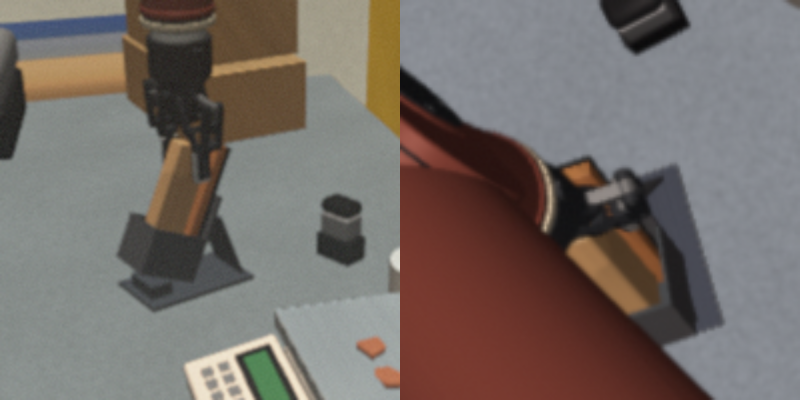

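Fingers straddle the bar near its upper end. Closing.

```bash

python3 -m creep '[{"dx":0,"dy":0,"dz":0,"roll":0},{"dx":0,"dy":0,"dz":0,"roll":0},{"dx":0,"dy":0,"dz":0,"roll":0},{"dx":0,"dy":0,"dz":0,"roll":0},{"dx":0,"dy":0,"dz":0,"roll":0},{"dx":0,"dy":0,"dz":0,"roll":0}]' 10 40
python3 -c "
from h import *
to(489,360,154,-68)"
```

```text
t: 5.97
ee_pos: [487.8, 361.6, 156.4]
orientation: [-2.605, 1.755, -0.001]
force: [-1.7, -2.0, 5.0]
finger_gap: 0.28
pos [487.8 361.6 156.4] th -67.9 t 5.97 F [-1.7 -2.   5. ] gap 23.9
need [ 0.048 -0.013  0.059] roll 0.05 dist 3
```

```bash

python3 -m creep '[{"dx":0,"dy":-0.17,"dz":-0.36,"roll":0},{"dx":0,"dy":-0.34,"dz":-0.72,"roll":0},{"dx":0,"dy":-0.51,"dz":-1.09,"roll":0},{"dx":0,"dy":-0.68,"dz":-1.45,"roll":0},{"dx":0,"dy":-0.85,"dz":-1.81,"roll":0},{"dx":0,"dy":-1.01,"dz":-2.17,"roll":0},{"dx":0,"dy":-1.18,"dz":-2.54,"roll":0},{"dx":0,"dy":-1.27,"dz":-2.9,"roll":0},{"dx":0,"dy":-1.27,"dz":-3.2,"roll":0},{"dx":0,"dy":-1.27,"dz":-3.2,"roll":0}]' 10 40
python3 - <<'E'
from h import *
a=snap('side','s4')['img'];b=snap('top','t4')['img']
to(630,220,290,-90)
v=np.hstack([cv2.resize(a[20:220,170:370],(400,400)),cv2.resize(b[180:330,90:240],(400,400))])
cv2.imwrite('pics/v4.png',v[:,:,::-1])
E
```

```text
t: 6.8
ee_pos: [535.0, 381.3, 285.8]
orientation: [-2.603, 1.753, -0.001]
force: [0.1, 0.5, -2.2]
finger_gap: 0.279
pos [534.3 380.6 283.2] th -67.9 t 6.9 F [-0.2 -0.1 -3.5] gap 23.5
need [ 4.621 -0.705 -0.171] roll 22.11 dist 187
```

View pics/v4.png

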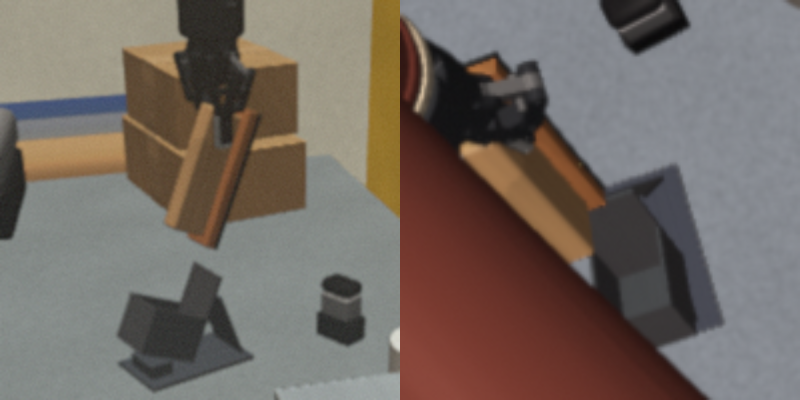

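```bash
python3 -c "
from h import *
to(495,220,290,-90)"
python3 -m creep '[{"dx":0.4,"dy":0.2,"dz":-0.2,"roll":3},{"dx":0.9,"dy":0.5,"dz":-0.2,"roll":6},{"dx":1.5,"dy":0.9,"dz":-0.2,"roll":10},{"dx":2.1,"dy":1.3,"dz":-0.2,"roll":14},{"dx":2.7,"dy":1.7,"dz":-0.2,"roll":18},{"dx":3.2,"dy":2.1,"dz":-0.2,"roll":21},{"dx":3.7,"dy":2.35,"dz":-0.2,"roll":22.1},{"dx":4.07,"dy":2.42,"dz":-0.2,"roll":22.1},{"dx":4.07,"dy":2.42,"dz":-0.2,"roll":22.1},{"dx":4.07,"dy":2.42,"dz":-0.2,"roll":22.1}]' 10 40
python3 - <<'E'
from h import *
to(495,220,160,-90)
E
```

```text
pos [534.3 380.6 283.2] th -67.9 t 6.9 F [-0.2 -0.1 -3.5] gap 23.5
need [ 3.351  2.421 -0.171] roll 22.11 dist 166
t: 7.73
ee_pos: [505.8, 192.1, 290.4]
orientation: [2.218, -2.223, -0.0]
force: [0.5, 1.8, -2.4]
finger_gap: 0.28
pos [505.8 192.1 290.4] th -90.1 t 7.73 F [ 0.5  1.8 -2.4] gap 23.9
need [-0.699  0.269  3.26 ] roll -0.13 dist 134
```

```bash

python3 -m creep '[{"dx":-0.3,"dy":0.1,"dz":0.5,"roll":0},{"dx":-0.7,"dy":0.25,"dz":1.1,"roll":0},{"dx":-0.7,"dy":0.25,"dz":1.7,"roll":0},{"dx":-0.7,"dy":0.25,"dz":2.3,"roll":0},{"dx":-0.7,"dy":0.25,"dz":2.8,"roll":0},{"dx":-0.7,"dy":0.25,"dz":3.1,"roll":0},{"dx":-0.7,"dy":0.25,"dz":3.1,"roll":0},{"dx":-0.7,"dy":0.25,"dz":3.1,"roll":0}]' 10 40
python3 - <<'E'
from h import *
a=snap('side','s5')['img'];b=snap('top','t5')['img']
to(495,220,135,-90)
v=np.hstack([cv2.resize(a[60:260,200:400],(400,400)),cv2.resize(b[180:330,140:290],(400,400))])
cv2.imwrite('pics/v5.png',v[:,:,::-1])
E
```

```text
t: 8.4
ee_pos: [495.7, 221.9, 167.2]
orientation: [2.222, -2.22, -0.002]
force: [0.8, 0.5, -2.6]
finger_gap: 0.279
pos [496.8 222.1 168.6] th -90.0 t 8.5 F [-0.4 -0.6 -1.7] gap 23.5
need [0.052 0.045 0.841] roll 0.02 dist 34
```

View pics/v5.png

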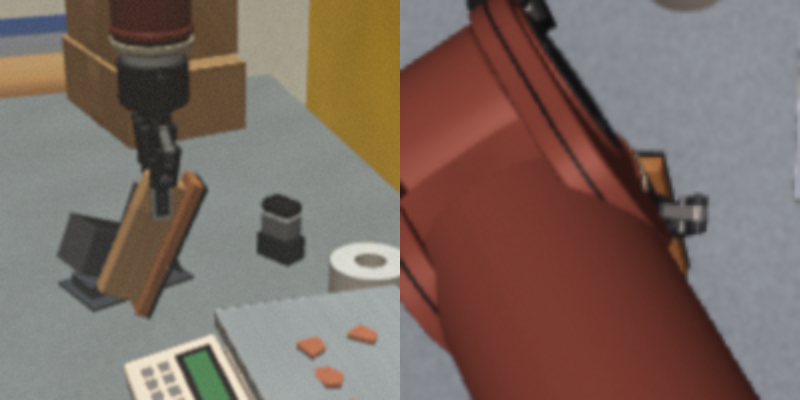

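```bash

python3 -m creep '[{"dx":0,"dy":0,"dz":0.3,"roll":0},{"dx":0,"dy":0,"dz":0.55,"roll":0},{"dx":0,"dy":0,"dz":0.7,"roll":0},{"dx":0,"dy":0,"dz":0.7,"roll":0},{"dx":0,"dy":0,"dz":0.7,"roll":0}]' 10 30
python3 -m creep '[{"dx":0,"dy":0,"dz":0.05,"roll":0},{"dx":0,"dy":0,"dz":0.08,"roll":0},{"dx":0,"dy":0,"dz":0.08,"roll":0}]' 10 30
python3 -m creep '[{"dx":0,"dy":0,"dz":0.05,"roll":0},{"dx":0,"dy":0,"dz":0.08,"roll":0},{"dx":0,"dy":0,"dz":0.08,"roll":0}]' 10 30
```

```text
t: 8.92
ee_pos: [495.8, 221.2, 138.8]
orientation: [2.221, -2.221, -0.001]
force: [0.3, -0.8, -2.5]
finger_gap: 0.275
t: 9.17
ee_pos: [496.3, 221.4, 136.3]
orientation: [-2.221, 2.221, -0.0]
force: [0.6, -0.3, -2.4]
finger_gap: 0.274
t: 9.42
ee_pos: [498.2, 221.9, 135.5]
orientation: [-2.218, 2.219, -0.004]
force: [0.8, -2.2, 14.2]
finger_gap: 0.275
```

```bash

python3 -m creep '[{"dx":0,"dy":-0.19,"dz":0.03,"roll":0},{"dx":0,"dy":-0.38,"dz":0.07,"roll":0},{"dx":0,"dy":-0.56,"dz":0.12,"roll":0},{"dx":0,"dy":-0.74,"dz":0.18,"roll":0},{"dx":0,"dy":-0.91,"dz":0.25,"roll":0},{"dx":0,"dy":-1.08,"dz":0.32,"roll":0},{"dx":0,"dy":-1.24,"dz":0.41,"roll":0},{"dx":0,"dy":-1.4,"dz":0.5,"roll":0},{"dx":0,"dy":-1.4,"dz":0.5,"roll":0}]' 10 20
python3 - <<'E'
from h import *
a=snap('side','s6')['img'];b=snap('top','t6')['img']
to(495,220,135,-90)
v=np.hstack([cv2.resize(a[60:260,200:400],(400,400)),cv2.resize(b[180:330,140:290],(400,400))])
cv2.imwrite('pics/v6.png',v[:,:,::-1])
E
```

```text
t: 10.17
ee_pos: [554.1, 221.4, 113.6]
orientation: [-2.218, 2.221, -0.001]
force: [3.0, -0.6, 4.5]
finger_gap: 0.275
pos [553.3 221.5 113.7] th -90.0 t 10.27 F [2.3 0.3 2.5] gap 24.0
need [ 0.039  1.455 -0.535] roll -0.03 dist 62
```

View pics/v6.png

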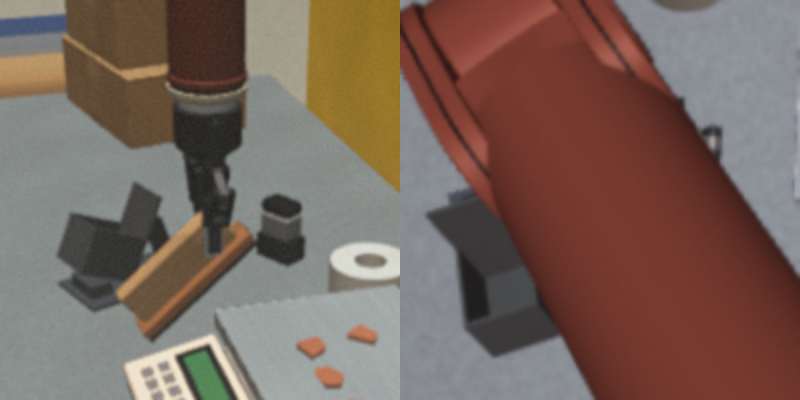

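```bash

python3 -m creep '[{"dx":0,"dy":-0.15,"dz":0.1,"roll":0},{"dx":0,"dy":-0.3,"dz":0.21,"roll":0},{"dx":0,"dy":-0.44,"dz":0.33,"roll":0},{"dx":0,"dy":-0.58,"dz":0.45,"roll":0},{"dx":0,"dy":-0.71,"dz":0.58,"roll":0},{"dx":0,"dy":-0.83,"dz":0.72,"roll":0},{"dx":0,"dy":-0.95,"dz":0.87,"roll":0},{"dx":0,"dy":-1.06,"dz":1.02,"roll":0},{"dx":0,"dy":-1.16,"dz":1.18,"roll":0},{"dx":0,"dy":-1.25,"dz":1.34,"roll":0},{"dx":0,"dy":-1.33,"dz":1.5,"roll":0},{"dx":0,"dy":-1.4,"dz":1.67,"roll":0},{"dx":0,"dy":-1.46,"dz":1.8,"roll":0},{"dx":0,"dy":-1.46,"dz":1.8,"roll":0}]' 10 20
python3 - <<'E'
from h import *
a=snap('side','s7')['img'];b=snap('top','t7')['img']
to(611,220,37,-90)
v=np.hstack([cv2.resize(a[60:260,200:400],(400,400)),cv2.resize(b[180:330,140:290],(400,400))])
cv2.imwrite('pics/v7.png',v[:,:,::-1])
E
```

```text
t: 11.43
ee_pos: [610.1, 220.9, 39.2]
orientation: [2.22, -2.22, -0.002]
force: [0.7, 0.9, -0.2]
finger_gap: 0.277
pos [609.6 221.   39.9] th -90.0 t 11.53 F [-0.7  0.5 -2.3] gap 23.6
need [ 0.024 -0.035  0.073] roll 0.02 dist 3
```

View pics/v7.png

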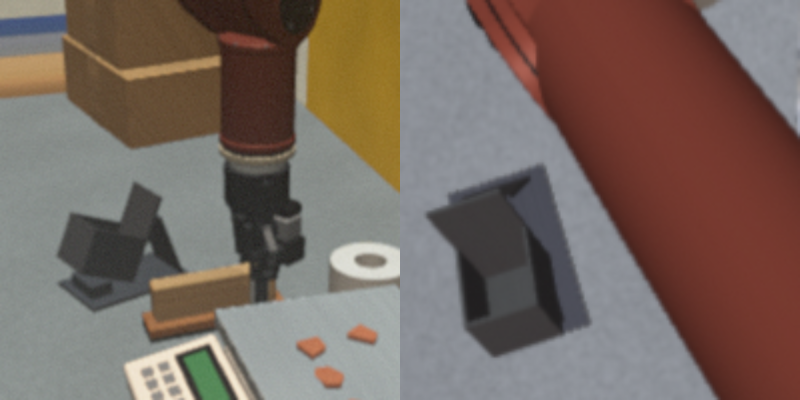

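```bash

python3 -m creep '[{"dx":0,"dy":0,"dz":0.06,"roll":0},{"dx":0,"dy":0,"dz":0.1,"roll":0},{"dx":0,"dy":0,"dz":0.1,"roll":0}]' 10 20
python3 - <<'E'
from h import *
a=snap('side','s8')['img']
cv2.imwrite('pics/v8.png',cv2.resize(a[120:280,240:400],(640,640))[:560,:,::-1])
E
```

```text
t: 11.78
ee_pos: [610.6, 221.2, 37.0]
orientation: [-2.221, 2.222, -0.0]
force: [1.4, 0.6, 1.8]
finger_gap: 0.278
```

View pics/v8.png

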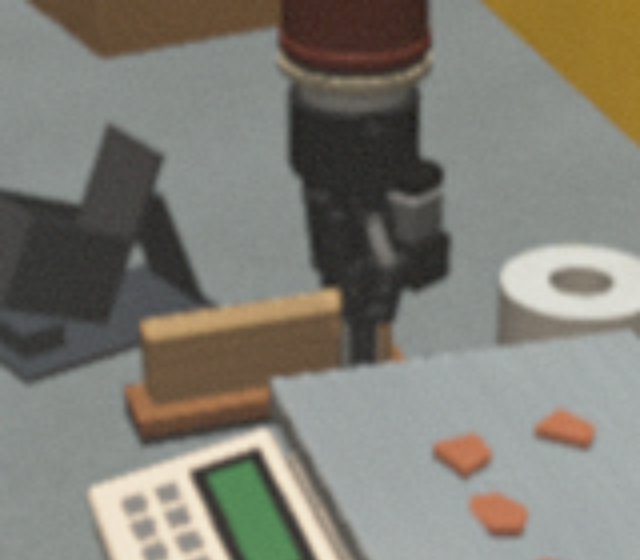

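```bash

python3 -m creep '[{"dx":0,"dy":0,"dz":0,"roll":0},{"dx":0,"dy":0,"dz":0,"roll":0},{"dx":0,"dy":0,"dz":0,"roll":0},{"dx":0,"dy":0,"dz":0,"roll":0},{"dx":0,"dy":0,"dz":-0.3,"roll":0},{"dx":0,"dy":0,"dz":-1.0,"roll":0},{"dx":0,"dy":0,"dz":-1.9,"roll":0},{"dx":0,"dy":0.0,"dz":-2.8,"roll":0},{"dx":0,"dy":-1.0,"dz":-3.5,"roll":0},{"dx":0,"dy":-2.0,"dz":-3.5,"roll":0},{"dx":0,"dy":-2,"dz":-3.5,"roll":0}]' 60 20
python3 - <<'E'
from h import *
from scipy.optimize import minimize
F={c:grab_frame(c) for c in('side','top')}
for c in F: print(c,[(d['point'].round(0) if hasattr(d['point'],'round') else d['point'],d['conf']) for d in landmark_of(c,'scraper_grip')[:2]])
M={c:regions_of(c,'scraper')[0]['region'] for c in F}
print({c:M[c].sum() for c in M})
def boxes(p): 
    Q=R.from_euler('z',p[2]).as_matrix(); return [b@Q.T+[p[0],p[1],0] for b in scr_boxes()]
def cost(p): return sum((hullmask(F[c],boxes(p))^M[c]).sum() for c in F)
q=np.array([557,221,0.]); r=minimize(cost,q,method='Nelder-Mead',options=dict(initial_simplex=[q,q+[6,0,0],q+[0,6,0],q+[0,0,.08]],xatol=.05,fatol=.5))
print(r.fun,r.x,np.degrees(r.x[2]))
for c in F:
    im=F[c]['img'][:,:,::-1].copy()
    for b in boxes(r.x): cv2.polylines(im,[cv2.convexHull(proj(F[c],b).round().astype(np.int32))],True,(0,255,0),1)
    cv2.imwrite(f'pics/v9{c}.png',im)
to(r.x[0],r.x[1],120,-90)
E
```

```text
t: 12.75
ee_pos: [696.6, 219.3, 179.6]
orientation: [-2.213, 2.223, -0.006]
force: [-0.3, -1.0, -1.9]
finger_gap: 0.699
side [([566.5, 221.4, 43.7], 0.71)]
top [([355.4, -306.0, 28.1], 0.2)]
{'side': np.int64(1693), 'top': np.int64(197)}
1951.0 [5.60248074e+02 2.20248950e+02 2.53073774e-02] 1.4500059153608238
pos [689.5 221.8 177.2] th -89.9 t 13.05 F [-0.3 -0.3  0. ] gap 60.2
need [0.036 3.231 1.431] roll 0.06 dist 141
```

```bash
python3 -c "
import cv2,numpy as np
a=cv2.imread('pics/v9side.png')[150:300,220:370];b=cv2.imread('pics/v9top.png')[170:320,170:320]
cv2.imwrite('pics/v9.png',cv2.resize(np.hstack([a,b]),(800,400)))"
```

```text
(no output)
```

View pics/v9.png

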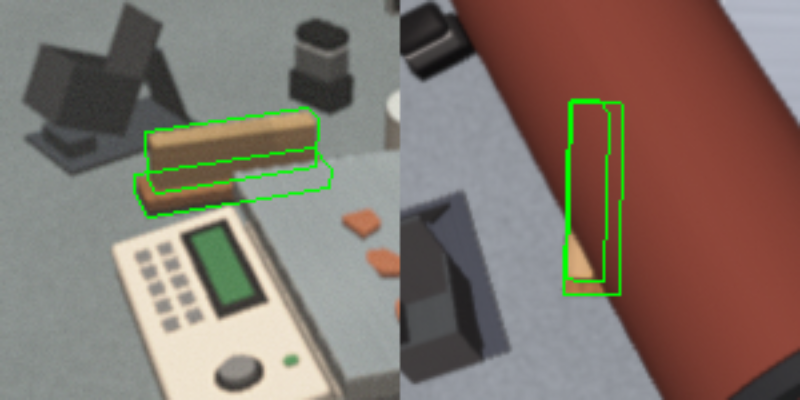

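```bash

python3 -m creep '[{"dx":0.02,"dy":0.8,"dz":0.2,"roll":0},{"dx":0.02,"dy":1.7,"dz":0.5,"roll":0},{"dx":0.02,"dy":2.5,"dz":0.9,"roll":0},{"dx":0.02,"dy":3.1,"dz":1.2,"roll":0},{"dx":0.02,"dy":3.23,"dz":1.4,"roll":0},{"dx":0.02,"dy":3.23,"dz":1.4,"roll":0},{"dx":0.02,"dy":3.23,"dz":1.4,"roll":0}]' 60 20
python3 -c "
from h import *
to(560,220.5,42,-90)"
```

```text
t: 13.63
ee_pos: [561.7, 220.3, 121.5]
orientation: [-2.221, 2.221, -0.001]
force: [0.0, -0.2, 0.2]
finger_gap: 0.699
pos [561.7 220.3 121.5] th -90.0 t 13.63 F [ 0.  -0.2  0.2] gap 59.7
need [-0.006  0.044  1.988] roll 0.0 dist 80
```

```bash

python3 -m creep '[{"dx":0,"dy":0.04,"dz":0.5,"roll":0},{"dx":0,"dy":0.04,"dz":1.1,"roll":0},{"dx":0,"dy":0.04,"dz":1.6,"roll":0},{"dx":0,"dy":0.04,"dz":1.9,"roll":0},{"dx":0,"dy":0.04,"dz":1.98,"roll":0},{"dx":0,"dy":0.04,"dz":1.98,"roll":0}]' 60 20
python3 -m creep '[{"dx":0,"dy":0,"dz":0,"roll":0},{"dx":0,"dy":0,"dz":0,"roll":0},{"dx":0,"dy":0,"dz":0,"roll":0},{"dx":0,"dy":0,"dz":0,"roll":0},{"dx":0,"dy":0,"dz":0,"roll":0},{"dx":0,"dy":0,"dz":0,"roll":0}]' 10 60
python3 - <<'E'
from h import *
a=snap('side','s10')['img']
cv2.imwrite('pics/v10.png',cv2.resize(a[120:280,240:400],(640,640))[:560,:,::-1])
to(634,75,200,-90)
E
```

```text
t: 14.13
ee_pos: [560.2, 220.5, 41.5]
orientation: [2.221, -2.222, -0.001]
force: [0.3, -0.1, -0.2]
finger_gap: 0.701
t: 14.63
ee_pos: [560.6, 220.9, 43.1]
orientation: [-2.22, 2.22, -0.002]
force: [-0.5, -0.5, 5.5]
finger_gap: 0.275
pos [560.6 220.9  43.1] th -90.0 t 14.68 F [-0.4  0.3  6.6] gap 23.5
need [ 3.645 -1.843 -3.921] roll -0.01 dist 226
```

View pics/v10.png

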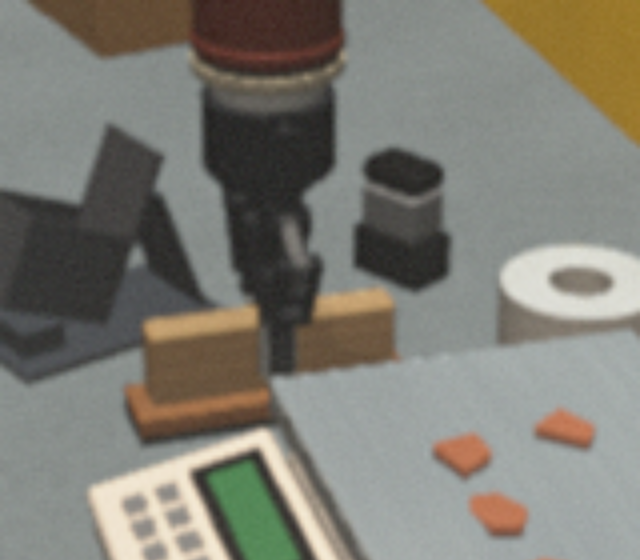

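```bash

python3 -m creep '[{"dx":0,"dy":0,"dz":-0.6,"roll":0},{"dx":0,"dy":0,"dz":-1.5,"roll":0},{"dx":0,"dy":0,"dz":-2.4,"roll":0},{"dx":0.5,"dy":-0.3,"dz":-3.1,"roll":0},{"dx":1.2,"dy":-0.7,"dz":-3.6,"roll":0},{"dx":2.0,"dy":-1.1,"dz":-3.7,"roll":0},{"dx":2.7,"dy":-1.5,"dz":-3.7,"roll":0},{"dx":3.3,"dy":-1.75,"dz":-3.7,"roll":0},{"dx":3.65,"dy":-1.85,"dz":-3.7,"roll":0},{"dx":3.65,"dy":-1.85,"dz":-3.7,"roll":0},{"dx":3.65,"dy":-1.85,"dz":-3.7,"roll":0}]' 10 60
python3 - <<'E'
from h import *
F=snap('side','s11');f2=snap('top','t11')
cv2.imwrite('pics/v11.png',np.hstack([cv2.resize(F['img'][120:320,230:480],(450,360)),cv2.resize(f2['img'][130:330,220:470],(350,360))])[:,:,::-1])
to(634,75,135,-90.4)
for n in range(5): print([(np.round(d['point'],0),round(d['conf'],2)) for d in landmark_of('side',f'chip{n}_mid')][:2])
E
```

```text
t: 15.6
ee_pos: [633.4, 74.1, 189.3]
orientation: [2.22, -2.223, -0.002]
force: [-0.5, 0.1, -2.6]
finger_gap: 0.272
pos [633.   76.4 189.7] th -89.9 t 15.7 F [-0.5  0.5 -2.8] gap 23.2
need [ 0.037 -0.025  1.368] roll 0.51 dist 55
[(array([ 590., -116.,   89.]), 0.49)]
[(array([595., -55.,  89.]), 0.47)]
[(array([605.,  -1.,  87.]), 0.39)]
[(array([663.,  10.,  89.]), 0.64)]
[(array([ 670., -127.,   87.]), 0.66), (array([660.,  10.,  91.]), 0.33)]
```

View pics/v11.png

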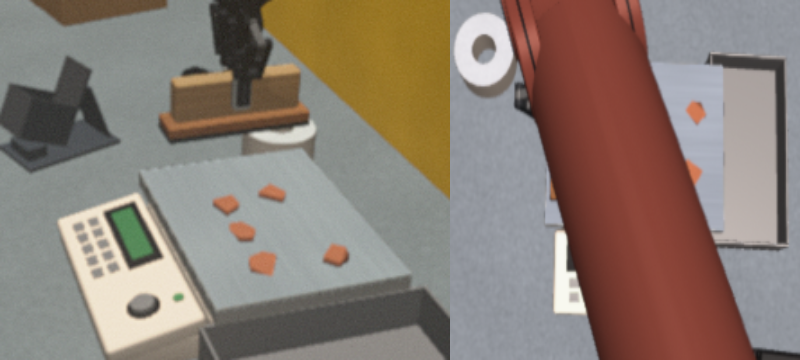

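```bash

python3 -m creep '[{"dx":0,"dy":0,"dz":0.5,"roll":0.4},{"dx":0,"dy":0,"dz":0.95,"roll":0.4},{"dx":0,"dy":0,"dz":1.3,"roll":0.4},{"dx":0,"dy":0,"dz":1.44,"roll":0.4},{"dx":0,"dy":0,"dz":1.44,"roll":0.4}]' 10 60
python3 -m creep '[{"dx":0,"dy":0,"dz":0.05,"roll":0},{"dx":0,"dy":0,"dz":0.05,"roll":0},{"dx":0,"dy":0,"dz":0.05,"roll":0}]' 10 60
python3 -m creep '[{"dx":0,"dy":0,"dz":0.04,"roll":0},{"dx":0,"dy":0,"dz":0.04,"roll":0},{"dx":0,"dy":0,"dz":0.04,"roll":0}]' 10 60
```

```text
t: 16.37
ee_pos: [632.8, 74.5, 130.5]
orientation: [2.213, -2.227, -0.003]
force: [-1.5, -0.9, -3.0]
finger_gap: 0.273
t: 16.62
ee_pos: [634.3, 74.7, 131.1]
orientation: [-2.213, 2.229, -0.001]
force: [-0.8, 0.3, -3.1]
finger_gap: 0.272
t: 16.87
ee_pos: [633.8, 74.5, 128.8]
orientation: [-2.213, 2.229, -0.0]
force: [0.3, -0.7, -1.8]
finger_gap: 0.272
```

```bash

python3 -m creep '[{"dx":0,"dy":0,"dz":0.03,"roll":0},{"dx":0,"dy":0,"dz":0.03,"roll":0},{"dx":0,"dy":0,"dz":0.03,"roll":0}]' 10 60
python3 -c "
from h import *
print(st()['force'])"
python3 -m creep '[{"dx":0,"dy":0,"dz":0.0,"roll":0},{"dx":0,"dy":0,"dz":0.03,"roll":0},{"dx":0,"dy":0,"dz":0.03,"roll":0}]' 10 60
python3 - <<'E'
from h import *
print([ (grab_frame('side'),st()['force'].round(1))[1] for i in range(3)])
E
```

```text
t: 17.12
ee_pos: [634.0, 74.6, 128.1]
orientation: [-2.213, 2.229, -0.001]
force: [-3.2, -0.5, 5.0]
finger_gap: 0.276
[-3.1790501  -0.51919196  5.01702388]
t: 17.37
ee_pos: [634.0, 74.6, 128.1]
orientation: [-2.213, 2.229, -0.002]
force: [-7.0, -1.3, 15.3]
finger_gap: 0.275
[array([-7.2, -1.5, 14.7]), array([-7.7, -0.8, 14.4]), array([-8.1, -1.1, 15. ])]
```

```bash

python3 -m creep '[{"dx":0.1,"dy":0,"dz":-0.03,"roll":0},{"dx":0.3,"dy":0,"dz":-0.03,"roll":0},{"dx":0.5,"dy":0,"dz":-0.03,"roll":0},{"dx":0.7,"dy":0,"dz":-0.03,"roll":0},{"dx":0.9,"dy":0,"dz":-0.03,"roll":0},{"dx":1.1,"dy":0,"dz":-0.03,"roll":0},{"dx":1.3,"dy":0,"dz":-0.03,"roll":0},{"dx":1.5,"dy":0,"dz":-0.03,"roll":0},{"dx":1.7,"dy":0,"dz":-0.03,"roll":0},{"dx":1.9,"dy":0,"dz":-0.03,"roll":0},{"dx":2.1,"dy":0,"dz":-0.03,"roll":0},{"dx":2.3,"dy":0,"dz":-0.03,"roll":0},{"dx":2.5,"dy":0,"dz":-0.03,"roll":0},{"dx":2.7,"dy":0,"dz":-0.03,"roll":0},{"dx":2.8,"dy":0,"dz":-0.03,"roll":0},{"dx":2.8,"dy":0,"dz":-0.03,"roll":0}]' 10 60
python3 - <<'E'
from h import *
F=snap('side','s12');f2=snap('top','t12')
cv2.imwrite('pics/v12.png',np.hstack([cv2.resize(F['img'][120:320,230:480],(450,360)),cv2.resize(f2['img'][130:330,220:470],(350,360))])[:,:,::-1])
to(634,-185,128.5,-90.4)
E
```

```text
t: 18.85
ee_pos: [633.7, -39.0, 128.1]
orientation: [-2.211, 2.23, -0.002]
force: [0.7, 0.4, 6.2]
finger_gap: 0.27
pos [633.7 -38.9 128.1] th -90.5 t 18.95 F [ 0.2 -0.5  6.5] gap 23.6
need [ 3.652 -0.038 -0.009] roll -0.08 dist 146
```

View pics/v12.png

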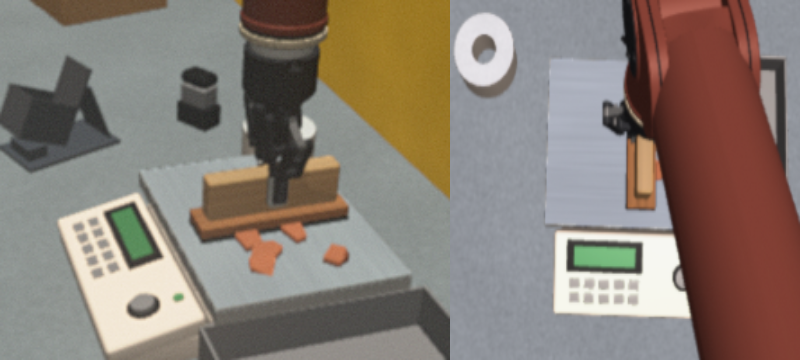

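```bash

python3 -m creep '[{"dx":0.1,"dy":0,"dz":0,"roll":0},{"dx":0.3,"dy":0,"dz":0,"roll":0},{"dx":0.5,"dy":0,"dz":0,"roll":0},{"dx":0.7,"dy":0,"dz":0,"roll":0},{"dx":0.9,"dy":0,"dz":0,"roll":0},{"dx":1.1,"dy":0,"dz":0,"roll":0},{"dx":1.3,"dy":0,"dz":0,"roll":0},{"dx":1.5,"dy":0,"dz":0,"roll":0},{"dx":1.7,"dy":0,"dz":0,"roll":0},{"dx":1.9,"dy":0,"dz":0,"roll":0},{"dx":2.1,"dy":0,"dz":0,"roll":0},{"dx":2.3,"dy":0,"dz":0,"roll":0},{"dx":2.5,"dy":0,"dz":0,"roll":0},{"dx":2.5,"dy":0,"dz":0,"roll":0}]' 10 60
python3 - <<'E'
from h import *
F=snap('side','s13');f2=snap('top','t13')
cv2.imwrite('pics/v13.png',np.hstack([cv2.resize(F['img'][150:390,270:530],(450,400)),cv2.resize(f2['img'][130:330,220:470],(350,400))])[:,:,::-1])
to(634,-185,128.5,-90.4)
E
```

```text
t: 20.12
ee_pos: [632.9, -139.5, 128.1]
orientation: [-2.211, 2.23, -0.002]
force: [1.0, -0.9, 5.9]
finger_gap: 0.275
pos [ 632.9 -139.5  128.1] th -90.5 t 20.22 F [ 0.9 -0.8  4.8] gap 23.3
need [ 1.137 -0.039 -0.01 ] roll -0.1 dist 45
```

View pics/v13.png

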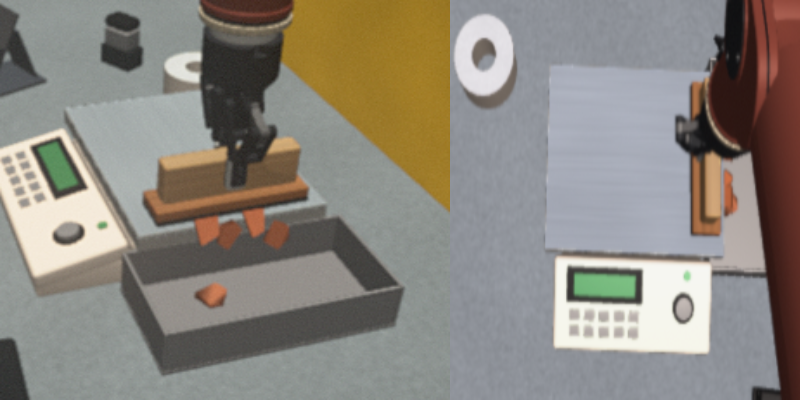

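```bash

python3 -m creep '[{"dx":0.15,"dy":0,"dz":0,"roll":0},{"dx":0.3,"dy":0,"dz":0,"roll":0},{"dx":0.45,"dy":0,"dz":0,"roll":0},{"dx":0.6,"dy":0,"dz":0,"roll":0},{"dx":0.75,"dy":0,"dz":0,"roll":0},{"dx":0.9,"dy":0,"dz":0,"roll":0},{"dx":1.0,"dy":0,"dz":0,"roll":0},{"dx":1.1,"dy":0,"dz":0,"roll":0},{"dx":1.1,"dy":0,"dz":-0.05,"roll":0},{"dx":1.1,"dy":0,"dz":-0.4,"roll":0},{"dx":1.1,"dy":0,"dz":-1.2,"roll":0},{"dx":1.1,"dy":0,"dz":-2,"roll":0},{"dx":1.1,"dy":0,"dz":-2,"roll":0}]' 10 60
python3 - <<'E'
from h import *
F=snap('side','s14');f2=snap('top','t14')
cv2.imwrite('pics/v14.png',np.hstack([cv2.resize(F['img'][150:390,270:530],(450,400)),cv2.resize(f2['img'][130:330,220:470],(350,400))])[:,:,::-1])
to(450,-240,220,-90)
E
```

```text
t: 21.3
ee_pos: [634.4, -182.3, 214.9]
orientation: [-2.21, 2.227, -0.012]
force: [1.5, 0.1, -1.0]
finger_gap: 0.274
pos [ 632.5 -182.   209.3] th -90.4 t 21.4 F [-0.2 -0.6 -4.2] gap 23.7
need [ 1.484  4.55  -0.278] roll -0.43 dist 192
```

View pics/v14.png

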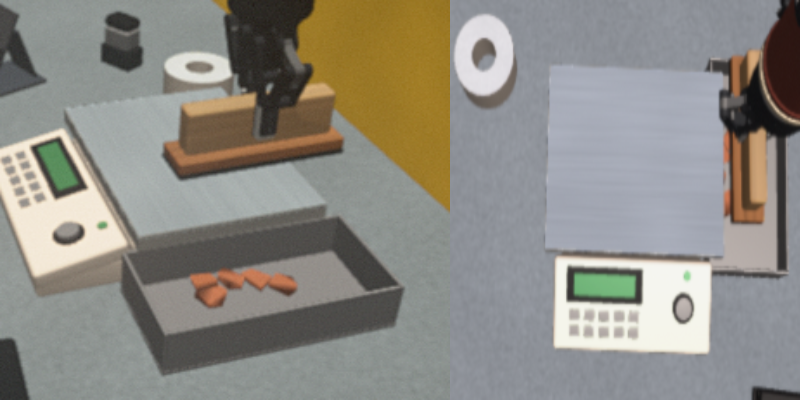

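All five chips lie in the tray and the pan is bare. I'm putting the scraper back on the free patch of desk at (560,220).

```bash
python3 -c "
from h import *
to(560,220,200,-90)"
python3 -m creep '[{"dx":-0.4,"dy":0.1,"dz":0,"roll":-0.4},{"dx":-1.1,"dy":0.2,"dz":0,"roll":-0.4},{"dx":-2,"dy":0.4,"dz":0,"roll":-0.4},{"dx":-3,"dy":0.6,"dz":0,"roll":-0.4},{"dx":-4,"dy":0.8,"dz":0,"roll":-0.4},{"dx":-5,"dy":1,"dz":0,"roll":-0.4},{"dx":-6,"dy":1.2,"dz":0,"roll":-0.4},{"dx":-7,"dy":1.4,"dz":0,"roll":-0.4},{"dx":-8,"dy":1.6,"dz":0,"roll":-0.4},{"dx":-9,"dy":1.75,"dz":0,"roll":-0.4},{"dx":-9.7,"dy":1.75,"dz":0,"roll":-0.4},{"dx":-10.05,"dy":1.75,"dz":0,"roll":-0.4},{"dx":-10.05,"dy":1.75,"dz":0,"roll":-0.4},{"dx":-10.05,"dy":1.75,"dz":0,"roll":-0.4},{"dx":-10.05,"dy":1.75,"dz":0,"roll":-0.4}]' 10 60
python3 -c "
from h import *
to(560,220,48,-90)"
```

```text
pos [ 632.5 -182.   209.3] th -90.4 t 21.4 F [-0.2 -0.6 -4.2] gap 23.7
need [-10.037   1.887   0.215] roll -0.43 dist 409
t: 22.65
ee_pos: [564.5, 219.5, 206.3]
orientation: [2.219, -2.221, -0.0]
force: [0.7, -0.7, -3.0]
finger_gap: 0.272
pos [564.5 219.5 206.3] th -90.1 t 22.65 F [ 0.7 -0.7 -3. ] gap 23.3
need [-0.017  0.106  3.956] roll -0.06 dist 158
```

```bash

python3 -m creep '[{"dx":0,"dy":0.1,"dz":0.5,"roll":0},{"dx":0,"dy":0.1,"dz":1.2,"roll":0},{"dx":0,"dy":0.1,"dz":2,"roll":0},{"dx":0,"dy":0.1,"dz":2.7,"roll":0},{"dx":0,"dy":0.1,"dz":3.3,"roll":0},{"dx":0,"dy":0.1,"dz":3.7,"roll":0},{"dx":0,"dy":0.1,"dz":3.9,"roll":0},{"dx":0,"dy":0.1,"dz":3.95,"roll":0},{"dx":0,"dy":0.1,"dz":3.95,"roll":0}]' 10 60
python3 -m creep '[{"dx":0,"dy":0,"dz":0.04,"roll":0},{"dx":0,"dy":0,"dz":0.07,"roll":0},{"dx":0,"dy":0,"dz":0.07,"roll":0}]' 10 40
python3 -m creep '[{"dx":0,"dy":0,"dz":0.02,"roll":0},{"dx":0,"dy":0,"dz":0.04,"roll":0},{"dx":0,"dy":0,"dz":0.04,"roll":0}]' 10 40
```

```text
t: 23.4
ee_pos: [561.0, 220.1, 49.3]
orientation: [2.22, -2.223, -0.0]
force: [-0.8, 0.3, -2.0]
finger_gap: 0.274
t: 23.65
ee_pos: [561.3, 221.1, 47.4]
orientation: [-2.22, 2.221, -0.001]
force: [-0.3, -0.9, -2.2]
finger_gap: 0.272
t: 23.9
ee_pos: [560.8, 221.0, 45.0]
orientation: [-2.221, 2.221, -0.0]
force: [-0.9, -0.3, -2.6]
finger_gap: 0.272
```

```bash

python3 -m creep '[{"dx":0,"dy":0,"dz":0.03,"roll":0},{"dx":0,"dy":0,"dz":0.05,"roll":0},{"dx":0,"dy":0,"dz":0.05,"roll":0},{"dx":0,"dy":0,"dz":0.05,"roll":0}]' 10 20
python3 -c "
from h import *
print(st()['force'])"
```

```text
t: 24.23
ee_pos: [560.8, 221.1, 43.1]
orientation: [-2.221, 2.221, -0.0]
force: [-0.2, -0.1, 0.3]
finger_gap: 0.271
[-0.18420319 -0.06700532  0.33989503]
```

```bash

python3 -m creep '[{"dx":0,"dy":0,"dz":0,"roll":0},{"dx":0,"dy":0,"dz":0,"roll":0},{"dx":0,"dy":0,"dz":0,"roll":0},{"dx":0,"dy":0,"dz":0,"roll":0},{"dx":0,"dy":0,"dz":-0.3,"roll":0},{"dx":0,"dy":0,"dz":-1.0,"roll":0},{"dx":0,"dy":0,"dz":-1.9,"roll":0},{"dx":0,"dy":0.0,"dz":-2.8,"roll":0},{"dx":0,"dy":-0.7,"dz":-3.7,"roll":0},{"dx":0,"dy":-1.6,"dz":-4,"roll":0},{"dx":0,"dy":-2.2,"dz":-4,"roll":0},{"dx":0,"dy":-2.2,"dz":-4,"roll":0}]' 60 20
python3 - <<'E'
from h import *
F={c:snap(c,c+'15') for c in('side','top')}
for c in F:
  for n in ('zero_key_top','scraper','scrap_tray'): print(c,n,[(np.round(d['point'],1),round(d['conf'],2)) for d in landmark_of(c,n)[:2]])
for c in F:
  print([(m['conf'],m['region'].sum(),np.argwhere(m['region']).mean(0)[::-1]) for m in regions_of(c,'zero_key_top')][:2], proj(F[c],[[470,-108,62],[470,-108,66]]))
to(466,-109,120,-90)
a,b=F['side']['img'],F['top']['img']
cv2.imwrite('pics/v15.png',np.hstack([cv2.resize(a[150:390,200:500],(450,400)),cv2.resize(b[130:330,220:470],(350,400))])[:,:,::-1])
cv2.imwrite('pics/v15k.png',np.hstack([cv2.resize(a[270:310,290:330],(400,400)),cv2.resize(b[264:304,366:406],(400,400))])[:,:,::-1])
E
```

```text
t: 25.23
ee_pos: [653.3, 219.3, 204.6]
orientation: [-2.215, 2.223, -0.003]
force: [-0.4, -0.7, -1.3]
finger_gap: 0.701
side zero_key_top [(array([ 468.1, -111.5,   63.7]), 0.61), (array([ 358.7, -308.6,   23.4]), 0.41)]
side scraper [(array([564.6, 219.5,  -5. ]), 0.9)]
side scrap_tray [(array([ 637.2, -223.3,   -2.2]), 0.89)]
top zero_key_top [(array([ 470. , -111.7,   68.2]), 0.67)]
top scraper [(array([ 678. , -200.4,   11.4]), 0.29)]
top scrap_tray [(array([ 636. , -221.9,    0.8]), 0.91)]
[] [[308.7430928  285.84569515]
 [308.72190964 284.07309761]]
[(0.6, np.int64(84), array([386.33333333, 283.5       ]))] [[385.91822283 283.55224489]
 [386.2210685  283.4450104 ]]
pos [648.4 221.  203.2] th -90.0 t 25.73 F [-0.6 -1.  -0.7] gap 60.2
need [8.249 4.563 2.08 ] roll 0.01 dist 386
```

View pics/v15.png

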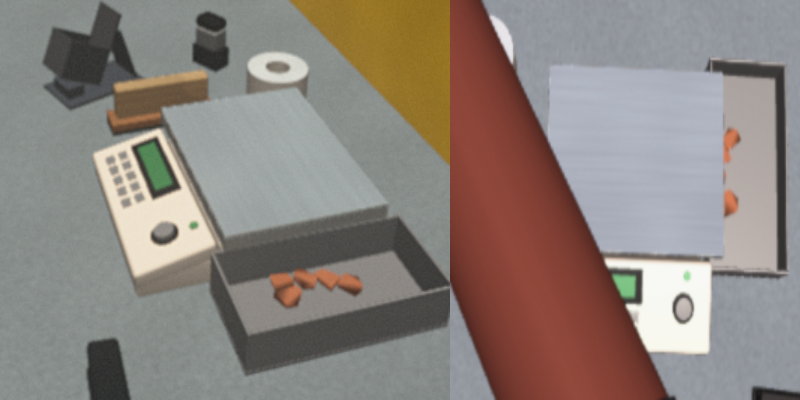

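View pics/v15k.png

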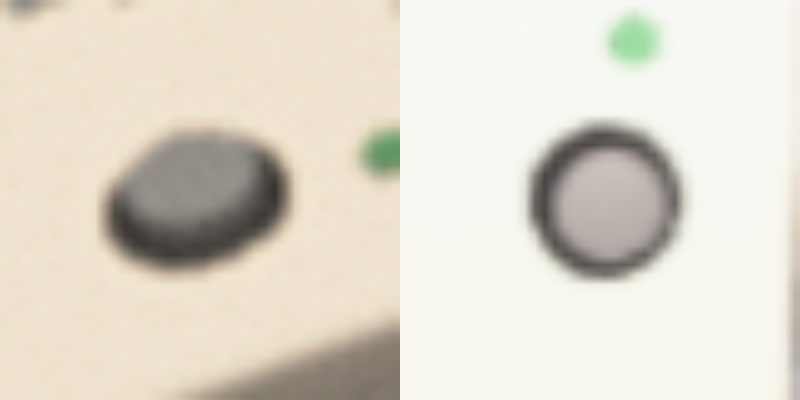

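```bash
python3 - <<'E'
from h import *
from scipy.optimize import least_squares
F={c:grab_frame(c) for c in('side','top')}
obs={'side':(308.6,287.3),'top':(386.6,283.8)}
r=least_squares(lambda p:np.concatenate([(proj(F[c],p)[0]-obs[c]) for c in F]),[470,-108,64]);print(r.x,r.fun)
to(465,-110,120,-90)
E
```

```text
[ 469.36180257 -109.76657704   60.16121084] [ 0.08540974 -0.01104982 -0.02276565  0.1025629 ]
pos [648.6 220.9 203.1] th -90.0 t 25.83 F [-0.3 -0.8 -0.3] gap 59.6
need [8.274 4.59  2.077] roll -0.0 dist 387
```

```bash

python3 -m creep '[{"dx":0.5,"dy":0.3,"dz":0,"roll":0},{"dx":1.2,"dy":0.7,"dz":0,"roll":0},{"dx":2.1,"dy":1.2,"dz":0,"roll":0},{"dx":3,"dy":1.7,"dz":0,"roll":0},{"dx":3.9,"dy":2.2,"dz":0,"roll":0},{"dx":4.8,"dy":2.7,"dz":0,"roll":0},{"dx":5.7,"dy":3.2,"dz":0,"roll":0},{"dx":6.6,"dy":3.7,"dz":0.2,"roll":0},{"dx":7.4,"dy":4.1,"dz":0.6,"roll":0},{"dx":8,"dy":4.45,"dz":1.0,"roll":0},{"dx":8.27,"dy":4.57,"dz":1.5,"roll":0},{"dx":8.27,"dy":4.57,"dz":1.9,"roll":0},{"dx":8.27,"dy":4.57,"dz":2.3,"roll":0},{"dx":8.27,"dy":4.57,"dz":2.3,"roll":0},{"dx":8.27,"dy":4.57,"dz":2.3,"roll":0}]' 0 20
python3 - <<'E'
from h import *
F={c:snap(c,c+'16') for c in('side','top')}
to(466,-110,80,-90)
a,b=F['side']['img'],F['top']['img']
cv2.imwrite('pics/v16.png',np.hstack([cv2.resize(a[230:330,260:360],(400,400)),cv2.resize(b[224:324,340:440],(400,400))])[:,:,::-1])
E
```

```text
t: 27.08
ee_pos: [465.5, -109.5, 110.8]
orientation: [2.221, -2.221, -0.002]
force: [-0.2, -0.3, 0.6]
finger_gap: 0.0
pos [ 466.6 -109.6  112. ] th -90.0 t 27.18 F [-0.3  0.7  0.7] gap 0.2
need [0.01  0.017 0.8  ] roll 0.03 dist 32
```

View pics/v16.png

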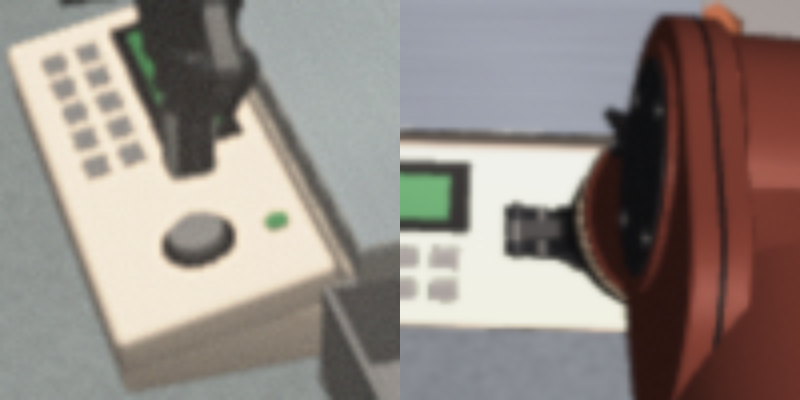

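```bash

python3 -m creep '[{"dx":0,"dy":0.02,"dz":0.2,"roll":0},{"dx":0,"dy":0.02,"dz":0.45,"roll":0},{"dx":0,"dy":0.02,"dz":0.5,"roll":0},{"dx":0,"dy":0.02,"dz":0.5,"roll":0}]' 0 20
for i in 1; do :; done
python3 -m creep '[{"dx":0,"dy":0,"dz":0.06,"roll":0},{"dx":0,"dy":0,"dz":0.1,"roll":0},{"dx":0,"dy":0,"dz":0.1,"roll":0}]' 0 20
python3 -m creep '[{"dx":0,"dy":0,"dz":0.06,"roll":0},{"dx":0,"dy":0,"dz":0.1,"roll":0},{"dx":0,"dy":0,"dz":0.1,"roll":0}]' 0 20
```

```text
t: 27.52
ee_pos: [464.5, -109.6, 89.9]
orientation: [2.221, -2.221, -0.003]
force: [0.6, 0.1, -0.3]
finger_gap: -0.006
t: 27.77
ee_pos: [465.1, -109.8, 86.7]
orientation: [2.221, -2.222, -0.0]
force: [-0.5, 0.5, 0.0]
finger_gap: 0.004
t: 28.02
ee_pos: [465.0, -109.8, 82.6]
orientation: [2.221, -2.222, -0.001]
force: [-0.1, -0.5, 0.6]
finger_gap: -0.004
```

```bash

python3 -m creep '[{"dx":0,"dy":0,"dz":0.05,"roll":0},{"dx":0,"dy":0,"dz":0.07,"roll":0},{"dx":0,"dy":0,"dz":0.07,"roll":0}]' 0 20
python3 -m creep '[{"dx":0,"dy":0,"dz":0.04,"roll":0},{"dx":0,"dy":0,"dz":0.05,"roll":0},{"dx":0,"dy":0,"dz":0.05,"roll":0}]' 0 20
python3 -m creep '[{"dx":0,"dy":0,"dz":0.04,"roll":0},{"dx":0,"dy":0,"dz":0.05,"roll":0},{"dx":0,"dy":0,"dz":0.05,"roll":0}]' 0 20
```

```text
t: 28.27
ee_pos: [465.0, -109.8, 79.9]
orientation: [2.221, -2.222, -0.0]
force: [0.8, -0.7, 0.2]
finger_gap: 0.0
t: 28.52
ee_pos: [465.3, -109.8, 78.2]
orientation: [-2.221, 2.221, -0.0]
force: [0.3, -0.2, 1.9]
finger_gap: -0.002
t: 28.77
ee_pos: [465.6, -109.8, 76.3]
orientation: [-2.221, 2.221, -0.001]
force: [1.3, -0.7, 3.5]
finger_gap: 0.001
```

```bash

python3 -m creep '[{"dx":0,"dy":0,"dz":0.04,"roll":0},{"dx":0,"dy":0,"dz":0.05,"roll":0},{"dx":0,"dy":0,"dz":0.05,"roll":0}]' 0 20
python3 -m creep '[{"dx":0,"dy":0,"dz":0.03,"roll":0},{"dx":0,"dy":0,"dz":0.03,"roll":0},{"dx":0,"dy":0,"dz":0.03,"roll":0}]' 0 20
```

```text
t: 29.02
ee_pos: [465.7, -109.9, 74.5]
orientation: [-2.221, 2.221, -0.001]
force: [1.3, 0.4, 5.7]
finger_gap: -0.001
t: 29.27
ee_pos: [465.9, -109.9, 74.1]
orientation: [-2.221, 2.221, -0.002]
force: [-3.1, 1.4, 16.6]
finger_gap: -0.001
```

```bash

python3 -m creep '[{"dx":0,"dy":0,"dz":0.02,"roll":0},{"dx":0,"dy":0,"dz":0.02,"roll":0}]' 0 20
python3 - <<'E'
from h import *
a=snap('side','side17')['img']
cv2.imwrite('pics/v17.png',cv2.resize(a[240:320,270:350],(480,480))[:,:,::-1])
print(st()['force'])
E
python3 -m creep '[{"dx":0,"dy":0,"dz":-0.2,"roll":0},{"dx":0,"dy":0,"dz":-0.5,"roll":0},{"dx":0,"dy":0,"dz":-1.2,"roll":0},{"dx":0,"dy":0,"dz":-2,"roll":0},{"dx":0.5,"dy":0,"dz":-2.8,"roll":0},{"dx":1.3,"dy":0,"dz":-3.6,"roll":0},{"dx":2.2,"dy":-0.3,"dz":-4,"roll":0},{"dx":3.1,"dy":-0.6,"dz":-4,"roll":0},{"dx":4,"dy":-0.6,"dz":-4,"roll":0},{"dx":5,"dy":-0.6,"dz":-4,"roll":0},{"dx":6,"dy":-0.6,"dz":-4,"roll":0},{"dx":7,"dy":-0.6,"dz":-4,"roll":0},{"dx":7,"dy":-0.6,"dz":-4,"roll":0},{"dx":7,"dy":-0.6,"dz":-4,"roll":0}]' 0 20
python3 - <<'E'
from h import *
F={c:snap(c,c+'18') for c in('side','top')}
to(0,0,0)
for n in ['zero_key_top','stapler_mid','label_roll_mid','date_stamp_mid','scraper']:
  for c in F: print(n,c,[(np.round(d['point'],0),round(d['conf'],2)) for d in landmark_of(c,n)[:1]])
a,b=F['side']['img'],F['top']['img']
cv2.imwrite('pics/v18.png',np.hstack([cv2.resize(a[100:430,170:510],(400,400)),cv2.resize(b[100:380,130:510],(400,400))])[:,:,::-1])
cv2.imwrite('pics/v18k.png',np.hstack([cv2.resize(a[270:310,290:330],(400,400)),cv2.resize(b[264:304,366:406],(400,400))])[:,:,::-1])
E
```

```text
t: 29.43
ee_pos: [466.0, -109.9, 73.9]
orientation: [-2.221, 2.221, -0.003]
force: [-5.4, 1.6, 24.1]
finger_gap: 0.001
[-6.20718957  0.47359267 23.62997082]
t: 30.65
ee_pos: [487.3, -392.3, 230.4]
orientation: [2.216, -2.226, -0.005]
force: [0.8, 1.5, -1.2]
finger_gap: -0.003
pos [ 489.  -388.9  231.3] th -90.0 t 30.75 F [ 0.1  0.1 -0.4] gap -0.4
need [-9.716 12.216  5.812] roll 0 dist 666
zero_key_top side [(array([ 469., -108.,   63.]), 0.42)]
zero_key_top top [(array([ 470., -108.,   67.]), 0.64)]
stapler_mid side [(array([ 360., -309.,   24.]), 0.82)]
stapler_mid top [(array([ 357., -308.,   28.]), 0.76)]
label_roll_mid side []
label_roll_mid top [(array([757., 217.,  32.]), 0.56)]
date_stamp_mid side [(array([691., 368.,  40.]), 0.9)]
date_stamp_mid top [(array([696., 367.,  41.]), 0.81)]
scraper side [(array([562., 221.,  -3.]), 0.92)]
scraper top [(array([563., 221.,   4.]), 0.56)]
```

View pics/v17.png

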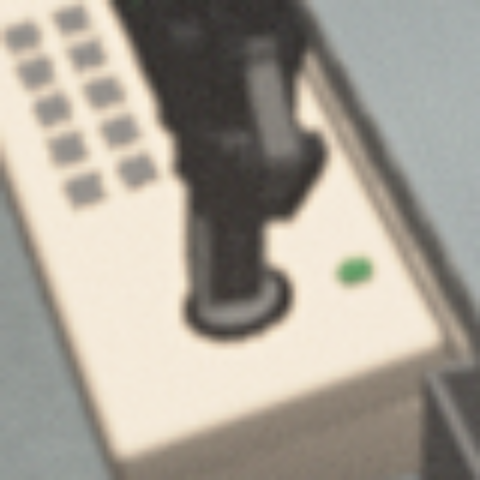

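View pics/v18.png

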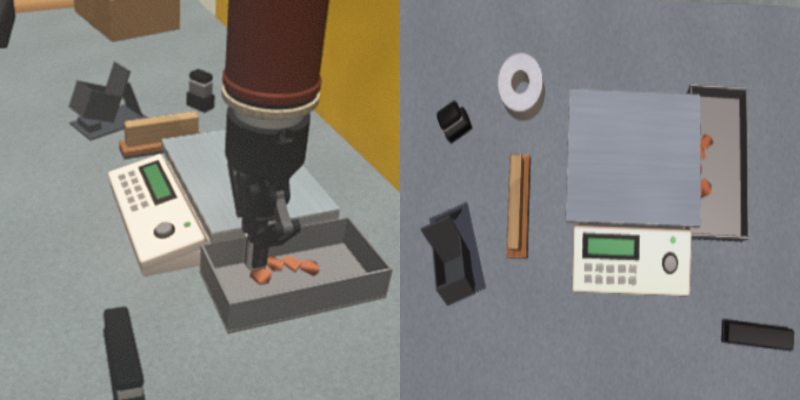

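View pics/v18k.png

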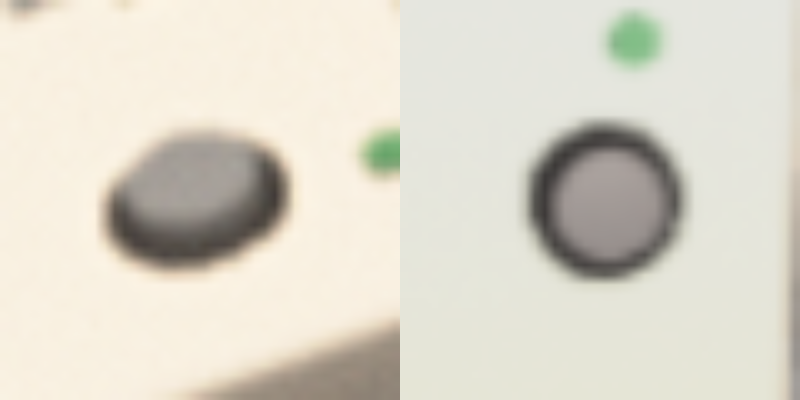

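The key is up again, the pan is empty, five chips lie in the tray, the scraper is flat on its sole, and the bystanders haven't moved. Handing in.

```bash
python3 -c "
from h import *
print(robot.close_job(), st()['t'])"
```

```text
the job is handed in; nothing more can be done
the job is handed in; nothing more can be done
```

The job is done and handed in after about 31 s of the allowed 72 s.

- **Scraper out and down:** I drew it up out of the holder and pivoted it on its lower edge until it lay on its sole. I let go and took it again by the middle of its grip bar.
- **Chips:** One light-contact wipe sent all five chips into the scrap tray. The last pictures show the pan bare, and I saw no chips on the desk. The fingers stayed well above the chips throughout.
- **Scraper put away:** It stands sole down at about (562, 221) mm, on open desk clear of the scale and tray.
- **Zero key:** I pressed it about 4 mm to a hard stop, with a peak reading of 24 N. The picture afterwards shows it up again.
- **Bystanders:** The stapler, label roll and date stamp read within about 4 mm of where they started, which is the accuracy of the networks.

In the final check the side camera missed the label roll, because the arm was in the way. The top camera confirmed its place. I once sent a sideways move about 30 mm too far while carrying the scraper in free air, and corrected it before setting it down.

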